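# Lift the washed-parts bucket off its drain stand

### The arm

A 6-joint arm with a two-finger parallel gripper is mounted at the origin on the work surface. World frame = base frame: x ahead of the robot, y to its left, z up, the work surface at z = 0. Lengths are in m, angles in rad, forces in N, time in s.
With the tool pointing down it reaches from about 0.35 to 0.725 m from the base axis. Payload 6 kg.
Tool frame: the origin (TCP) lies midway between the tips of the shut fingers; the grasp point (between the pads) lies 19 mm behind it (robot.tcp_to_grasp is the z of the grasp point in the tool frame, in m); z points along the fingers, y is the line along which they close (so a half turn about z gives the same grasp; the last joint's range is limited). The gripper opens to 85 mm and grips with 20 to 120 N. Pads are 22 mm wide; open, the fingers measure 114 mm over their backs; the gripper's body (76 mm by 85 mm) begins 54 mm behind the grasp point. The pads swing forward as they close: fully open they stand 13 mm farther back than shut.
Start: joints at [-0.838, 0.04, 0.085, 0, -1.615, -0.334], TCP at [0.233, -0.553, 0.231] pointing down, gripper open.
Joint ranges: [-2.56, 2.56], [-1.29, 2.01], [-1.08, 1.49], [-3.29, 1.98], [-2.81, -0.18], [-2.99, 2.99]. Speed limits (rad/s): [2.57, 2.57, 3.01, 3.14, 3.14, 3.14].

### API

Orientations are given as [roll, pitch, yaw] about the fixed x, y, z axes, in that order (R = Rz(yaw) Ry(pitch) Rx(roll)).
In Python, from plant import robot gives the robot as it stands.
- The arm moves only by the tool send_rows, never from a script. Its argument "rows" is a list of rows, each a list of 7 numbers: the shift along the tool's x, y, z in m, then the turn, a rotation vector about the tool's x, y, z in rad, then the finger opening in m, from 0 to 0.0854. A call has 1 to 8 rows; each row shifts and turns the commanded pose from where the row before left it, along the tool's axes as they then stand; what a row does not reach is not made up. A row lasts 1/8 s, in which the tool goes at most 62.5 mm and 10.7 degrees, less where a joint would pass 70% of its speed; a pose out of reach is approached as far as the arm can. A call with a gripper value outside its range is refused whole. The fingers move at their own pace and stop on an object; "newtons" is the grip in N (left out, the last holds). Time passes only in rows, so rows that do not move let the fingers close. It gives the time, the measured TCP pose, the force, the opening and the grip force at its end, in the units of the state.
- robot.read_state(): the state, without advancing time (a new reading comes with each control period).
- robot.read_camera(name): name is "scene" or "top"; returns a dict with "color" (400x640x3 uint8, red, green, blue), "mtx" (3x3 intrinsics, pixels), "R" (3x3) and "t" (3): a world point X has camera coordinates R X + t. Camera axes: x right, y down, z forward; pixel columns grow to the right and rows downward; lengths in m; the calibration is good to about 2 mm. A picture is of the moment at which its call begins. There is no depth.
- robot.finish_job(): hands the job in; it is judged then, once.
The state is a dict: "time": time; "joint_positions": joint angles; "joint_velocities": joint speeds; "joint_torque": joint torques, N m; "tcp_pos": TCP position; "ee_rot": TCP orientation; "ft_force": force on the tool from outside, world axes, zero at the start; "torque": the same for the moment, N m; "opening": opening from 0.0 (shut) to 1.0 (fully open); "finger_force": force on a finger pad.
Only numpy, scipy, OpenCV 4.12 (cv2) and the standard library are available. Lean on these libraries where they do the work, as an engineer would, in place of code of your own. Each camera call takes 0.05 s, during which the arm holds its last target. There are 200 camera calls.

### The job

Two parts baskets hang on pivot pins in their drain stands. Take the round bucket by its handle, lift it straight up off its forks without letting it swing or catch on the stand, and lower it gently all the way down into the flat drip tray so that it stands upright there before you let go. Leave the square basket hanging where it is.

Things in the scene. Friction and masses are not known exactly. Their poses are not given: they have to be found in the camera images.
- round_bucket_mid (a point): Round steel bucket, 0.4 kg: centre, half-way up, on its pivot pins' axis (y; z is up). Cup of 76 mm diameter, 80 mm high; underside 68 mm below this point, rim 12 mm above. Pins 8 mm thick reach y = +/-63 mm. Rigid handle over it: two thin posts and a level black bar along y, 76 mm long, 12 thick (x), 20 high, centre 58 mm above this point: pinch it mid-length across the 12 mm.
- square_basket_mid (a point): Square steel basket, 76 x 76 mm and 45 mm deep, hanging in a like stand by the same pins and handle: centre of its pivot axis, 110 mm above the bench; underside 37 mm below this point, black bar's centre 58 mm above. To be left alone.
- round_stand: Grey stand under the round bucket, fixed: origin on the bench under its centre, z up, y along the pivot axis. Base plate 100 (x) x 140 (y) x 8 mm; posts at y = +/-53 mm end in V forks open at the top, tips 122 mm up. The pins rest in them, axis 110 mm up, and the bucket swings freely there, hanging upright at the start; the pins are out once raised 20 mm. The other stand is alike.
- tray: Flat square aluminium drip tray, empty, fixed to the bench between the two stands: 170 x 170 mm outside, rim 18 mm high, walls and floor 4 mm thick; origin at the centre of its underside on the bench.

How it is judged:
On the way, in this order (a step that is already met when the one before it is completed fails the run):
1. the round bucket is held and lifted, its pins clear above the forks (contact force between the fingers and round_bucket above 0.5 N and z of round_bucket_mid in the frame of round_stand above 0.135 m), for 0.1 s.
2. the round bucket is lowered to within 8 mm of standing on the tray's floor while still held (contact force between the fingers and round_bucket above 0.5 N and horizontal distance between round_bucket_mid and tray below 0.062 m and z of round_bucket_mid in the frame of tray below 0.08 m and angle between round_bucket_mid's own z axis and vertical below 0.15 rad), for 0.1 s.
At the end, for the whole second after the job is handed in: The round bucket stands upright (within about 8 degrees) on the floor of the drip tray, inside its rim, released and at rest; the square basket hangs within 20 mm of where it was (horizontal distance between round_bucket_mid and tray below 0.062 m and z of round_bucket_mid in the frame of tray below 0.08 m and angle between round_bucket_mid's own z axis and vertical below 0.15 rad and linear speed of round_bucket below 0.03 m/s and distance of square_basket_mid from where it was at the start of the episode below 0.02 m); the robot touches nothing.
It fails at once if the round bucket swings or tips more than 25 degrees (angle between round_bucket_mid's own z axis and vertical above 0.436 rad).
It fails at once if the round bucket is jammed or pulled against its stand with more than 40 N (contact force between round_bucket and round_stand above 40 N).
It fails at once if the round bucket is dropped or rammed onto the tray with more than 60 N (contact force between round_bucket and tray above 60 N).
It fails at once if the square basket is moved more than 40 mm (distance of square_basket_mid from where it was at the start of the episode above 0.04 m).
It also fails if it takes over 40 s, if anything falls off the work surface, if the arm or the gripper's body presses on something with over 40 N, if the wrist force passes 120 N, or if a joint passes its speed limit or range.

## Working session

There is one attempt and no reset: what is moved stays moved. The work goes in short steps, Python scripts to look and compute and a tool call to move; the robot and the scene stay as the last step left them, time stands still between calls to the robot, and variables do not carry over. Pictures are saved under pics/ and viewed, at most 10 in all, crops included, and the job is handed in when it is done.

Besides the shell and the picture viewer there is one more tool, called after "Request:" as name(argument=value, ...), one argument or row to a line, values as JSON. send_rows: Moves the arm, as the interface text tells. Its arguments: {"type":"object","properties":{"rows":{"type":"array"},"newtons":{"type":"number"}},"required":["rows"]}

```bash
mkdir -p pics; python3 - <<'E'
from plant import robot
import cv2,pickle
for n in("scene","top"):
    c=robot.read_camera(n); cv2.imwrite(f"pics/{n}0.png",c["color"][:,:,::-1]); pickle.dump(c,open(f"{n}.pkl","wb")); print(n,c["mtx"].round(1).tolist(),c["R"].round(3).tolist(),c["t"].round(3).tolist())
s=robot.read_state(); print(s, robot.tcp_to_grasp)
E
```

```text
scene [[368.9, 0.0, 319.2], [0.0, 368.9, 203.6], [0.0, 0.0, 1.0]] [[0.595, 0.803, -0.022], [0.495, -0.388, -0.777], [-0.633, 0.452, -0.629]] [-0.31, -0.197, 1.235]
top [[515.1, 0.0, 313.7], [0.0, 515.1, 194.6], [0.0, 0.0, 1.0]] [[0.023, -1.0, 0.0], [-0.994, -0.023, -0.108], [0.108, 0.002, -0.994]] [-0.009, 0.539, 1.298]
{'time': 0.1, 'joint_positions': array([-8.38306409e-01,  4.07385594e-02,  8.38971182e-02, -3.77534177e-04,
       -1.61553066e+00, -3.33674130e-01]), 'joint_velocities': array([-0.00105511, -0.00170847,  0.00219852,  0.00078642,  0.00111939,
        0.00092974]), 'joint_torque': array([-4.35947935e-03, -3.69346976e+01,  3.48282015e+01,  6.95156917e+00,
       -4.48920851e-03,  1.65372774e-05]), 'tcp_pos': array([ 0.2329158 , -0.55261267,  0.23038478]), 'ee_rot': array([ 3.13998026e+00, -1.59713256e-04, -2.74276015e+00]), 'ft_force': array([ 1.22541916, -0.01080072,  1.16248828]), 'torque': array([-0.0174499 ,  0.00091361, -0.00095113]), 'finger_force': 0.0, 'opening': 0.9984114954849028} -0.0187
```

View pics/scene0.png

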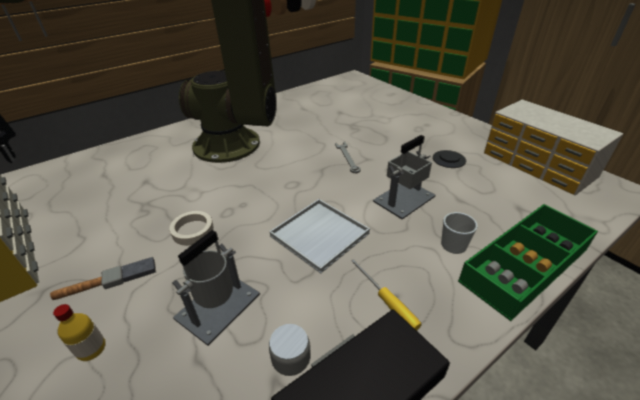

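View pics/top0.png

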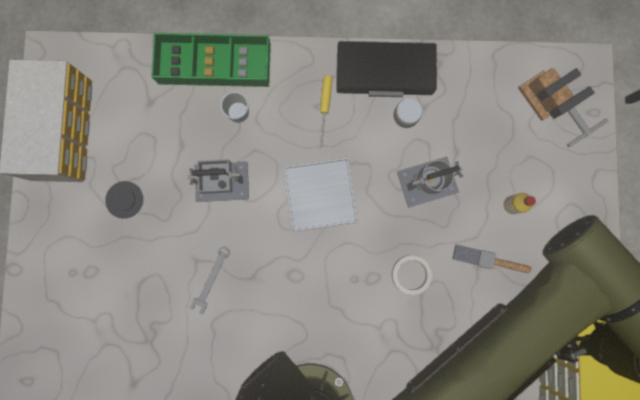

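The scene view shows the round bucket at about (205,270), the tray at (320,235) and the square basket at (408,175). In the top view they are at about (435,178), (320,195) and (215,178). I'll enlarge the bucket in both views.

```bash
python3 - <<'E'
import cv2,numpy as np
t=cv2.imread("pics/top0.png")[145:215,390:480]; s=cv2.imread("pics/scene0.png")[220:345,160:270]
t=cv2.resize(t,None,fx=5,fy=5,interpolation=cv2.INTER_CUBIC); s=cv2.resize(s,None,fx=3,fy=3,interpolation=cv2.INTER_CUBIC)
o=np.zeros((375,780,3),np.uint8); o[:350,:450]=t; o[:375,450:780]=s; cv2.imwrite("pics/crop.png",o)
E
```

```text
(no output)
```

View pics/crop.png

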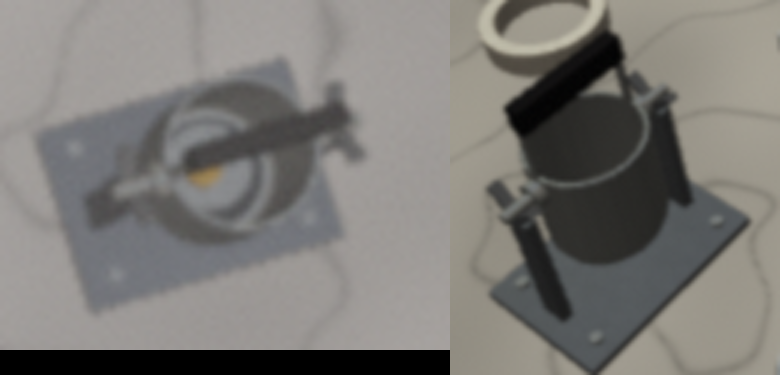

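The crop shows the bar's top running from about (190,160) to (348,113) in the top view. The base corners are at (38,133), (285,57), (343,237) and (93,312). In the scene crop the bar centre is at about (565,85).

```bash
cat >h.py <<'E'
import numpy as np,pickle
def ray(c,p,z):
    d=c["R"].T@np.linalg.inv(c["mtx"])@[p[0],p[1],1]; o=-c["R"].T@c["t"]
    return (o+d*(z-o[2])/d[2])
def load(n): return pickle.load(open(n+".pkl","rb"))
E
python3 - <<'E'
from h import *
T,S=load("top"),load("scene")
f=lambda p:(390+p[0]/5,145+p[1]/5)
b=np.array([ray(T,f(p),.178) for p in[(190,160),(348,113)]]);print("bar",b.round(4),b.mean(0),np.linalg.norm(b[1]-b[0]), "yaw",np.arctan2(*(b[0]-b[1])[[1,0]]))
g=np.array([ray(T,f(p),.008) for p in[(38,133),(285,57),(343,237),(93,312)]]);print("base",g.mean(0),np.linalg.norm(g-np.roll(g,-1,0),axis=1),np.arctan2(*(g[0]-g[1])[[1,0]]),np.arctan2(*(g[3]-g[2])[[1,0]]))
print("scene bar",ray(S,(198.3,248.3),.168))
t=np.array([ray(T,p,.018) for p in[(285,168),(348,159),(356,222),(294,230)]]);print("tray",t.mean(0),np.linalg.norm(t-np.roll(t,-1,0),axis=1))
print("basket",ray(T,(215,176),.168))
E
```

```text
bar [[ 0.5692 -0.2582  0.178 ]
 [ 0.5926 -0.3308  0.178 ]] [ 0.58091479 -0.29452111  0.178     ] 0.07632460121130337 yaw 1.88334618514459
base [ 0.58148041 -0.29564784  0.008     ] [0.13716668 0.0995116  0.13746171 0.09823941] 1.89353768933816 1.884240107922051
scene bar [ 0.5829923 -0.2968124  0.168    ]
tray [ 0.54055185 -0.01497572  0.018     ] [0.16644452 0.16603679 0.16135595 0.16348915]
basket [0.56178275 0.23224248 0.168     ]
```

Request:
send_rows(
  rows=[
    [-0.0526,0.0128,0,0,0,0,0.05],
    [-0.0526,0.0128,0,0,0,0,0.05],
    [-0.0526,0.0128,0,0,0,0,0.05],
    [-0.0526,0.0128,0,0,0,0,0.05],
    [-0.0526,0.0128,0,0,0,0,0.05],
    [-0.0526,0.0128,0,0,0,0,0.05],
    [-0.0526,0.0128,0,0,0,0,0.05],
    [-0.0526,0.0128,0,0,0,0,0.05],
  ],
)

```text
time: 1.1
tcp_pos: [0.5822, -0.2938, 0.2308]
ee_rot: [3.141, -0.0, -2.743]
ft_force: [0.3, 0.4, -0.5]
opening: 0.588
finger_force: 0.0
```

Request:
send_rows(
  rows=[
    [0,0,0,0,0,-0.186,0.05],
    [0,0,0,0,0,-0.186,0.05],
    [0,0,0,0,0,-0.186,0.05],
    [0,0,0,0,0,-0.186,0.05],
    [0,0,0,0,0,-0.186,0.05],
    [0,0,0,0,0,-0.186,0.05],
    [0,0,0,0,0,-0.186,0.05],
    [0,0,0,0,0,-0.186,0.05],
  ],
)

```text
time: 2.1
tcp_pos: [0.5809, -0.295, 0.2306]
ee_rot: [3.141, 0.001, -1.249]
ft_force: [0.2, 0.1, 0.3]
opening: 0.585
finger_force: 0.0
```

Request:
send_rows(
  rows=[
    [0,0,0,0,0,0,0.05],
    [0,0,0,0,0,0,0.05],
  ],
  newtons=40,
)

```text
time: 2.35
tcp_pos: [0.5809, -0.2951, 0.231]
ee_rot: [3.141, 0.0, -1.258]
ft_force: [0.7, 0.4, 0.7]
opening: 0.585
finger_force: 0.0
```

```bash
python3 - <<'E'
from plant import robot
import cv2
c=robot.read_camera("scene"); cv2.imwrite("pics/s1.png",cv2.resize(c["color"][150:350,130:300,::-1],None,fx=3,fy=3,interpolation=cv2.INTER_CUBIC))
s=robot.read_state();print({k:s[k] for k in("time","tcp_pos","ee_rot","opening","ft_force","joint_positions")})
E
```

```text
{'time': 2.4, 'tcp_pos': array([ 0.58098645, -0.29507929,  0.231017  ]), 'ee_rot': array([ 3.14127332e+00,  3.35899780e-04, -1.25772495e+00]), 'opening': 0.5863520762605822, 'ft_force': array([0.49814481, 0.06195031, 0.38238833]), 'joint_positions': array([-1.63706097e-01,  1.78229781e-01,  2.33356713e-01, -1.52124418e-04,
       -1.62636113e+00,  4.76769108e-01])}
```

View pics/s1.png

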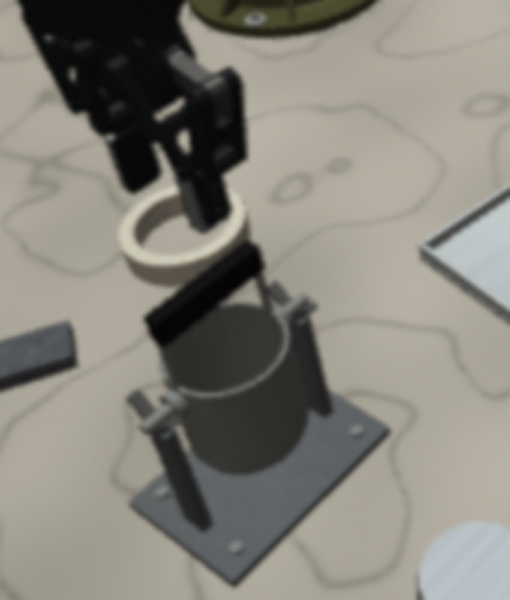

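The fingertips are at crop (140,185) and (208,225). They straddle the bar, whose centre is near (205,295), and the bucket hangs upright. I'll descend.

Request:
send_rows(
  rows=[
    [0,0,0.02,0,0,0,0.05],
    [0,0,0.02,0,0,0,0.05],
    [0,0,0.015,0,0,0,0.05],
    [0,0,0.015,0,0,0,0.05],
    [0,0,0.011,0,0,0,0.05],
    [0,0,0,0,0,0,0.05],
    [0,0,0,0,0,0,0.05],
  ],
)

```text
time: 3.28
tcp_pos: [0.5813, -0.2953, 0.151]
ee_rot: [-3.141, -0.001, -1.255]
ft_force: [0.2, 0.2, 0.1]
opening: 0.581
finger_force: 0.0
```

```bash
python3 - <<'E'
from plant import robot
import cv2
c=robot.read_camera("scene"); cv2.imwrite("pics/s2.png",cv2.resize(c["color"][180:310,150:260,::-1],None,fx=4.5,fy=4.5,interpolation=cv2.INTER_CUBIC))
E
```

```text
(no output)
```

View pics/s2.png

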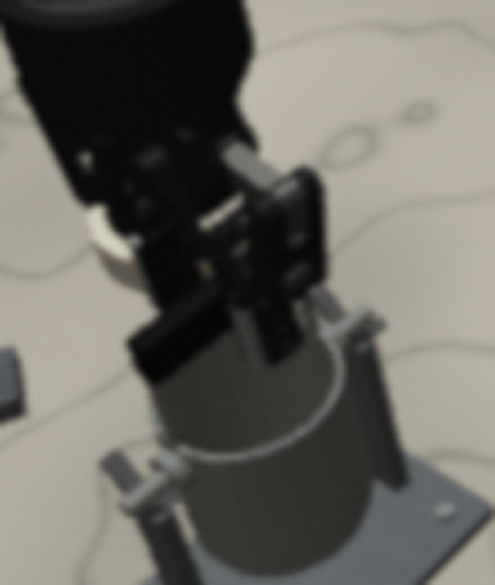

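The front finger, tip near (270,345), is in front of mid-bar and the bar passes between the fingers. The bucket is upright, so I'll close.

Request:
send_rows(
  rows=[
    [0,0,0,0,0,0,0.03],
    [0,0,0,0,0,0,0.02],
    [0,0,0,0,0,0,0.014],
    [0,0,0,0,0,0,0.008],
    [0,0,0,0,0,0,0.004],
    [0,0,0,0,0,0,0.004],
    [0,0,0,0,0,0,0.004],
  ],
  newtons=50,
)

```text
time: 4.2
tcp_pos: [0.5813, -0.295, 0.1505]
ee_rot: [-3.141, -0.0, -1.255]
ft_force: [3.0, -0.7, 1.8]
opening: 0.135
finger_force: 50.4
```

Request:
send_rows(
  rows=[
    [0,0,-0.004,0,0,0,0.004],
    [0,0,-0.004,0,0,0,0.004],
    [0,0,-0.005,0,0,0,0.004],
    [0,0,-0.005,0,0,0,0.004],
    [0,0,0,0,0,0,0.004],
  ],
)

```text
time: 4.82
tcp_pos: [0.5812, -0.2952, 0.1689]
ee_rot: [-3.141, -0.0, -1.255]
ft_force: [-0.6, -1.1, -5.0]
opening: 0.127
finger_force: 49.6
```

```bash
python3 - <<'E'
from plant import robot
import cv2
c=robot.read_camera("scene"); cv2.imwrite("pics/s3.png",cv2.resize(c["color"][180:340,150:270,::-1],None,fx=3.5,fy=3.5,interpolation=cv2.INTER_CUBIC))
E
```

```text
(no output)
```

View pics/s3.png

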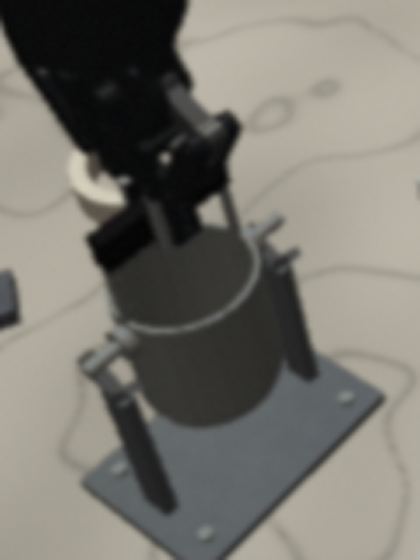

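Both pins are evenly above the forks, at about (105,350) and (265,232), and the bucket is upright in the grip. I'll raise it well clear and then carry it over.

Request:
send_rows(
  rows=[
    [0,0,-0.007,0,0,0,0.004],
    [0,0,-0.012,0,0,0,0.004],
    [0,0,-0.015,0,0,0,0.004],
    [0,0,-0.015,0,0,0,0.004],
    [0,0,-0.015,0,0,0,0.004],
    [0,0,-0.013,0,0,0,0.004],
    [0,0,-0.01,0,0,0,0.004],
    [0,0,0,0,0,0,0.004],
  ],
)

```text
time: 5.88
tcp_pos: [0.5813, -0.2953, 0.2563]
ee_rot: [-3.14, -0.001, -1.255]
ft_force: [-0.1, -0.1, -4.6]
opening: 0.133
finger_force: 49.6
```

Request:
send_rows(
  rows=[
    [-0.006,-0.001,0,0,0,0,0.004],
    [-0.012,-0.002,0,0,0,0,0.004],
    [-0.018,-0.003,0,0,0,0,0.004],
    [-0.022,-0.004,0,0,0,0,0.004],
    [-0.022,-0.004,0,0,0,0,0.004],
    [-0.022,-0.004,0,0,0,0,0.004],
    [-0.022,-0.004,0,0,0,0,0.004],
    [-0.022,-0.004,0,0,0,0,0.004],
  ],
)

```text
time: 6.88
tcp_pos: [0.5599, -0.1462, 0.2556]
ee_rot: [-3.141, 0.0, -1.254]
ft_force: [-0.0, 0.8, -5.1]
opening: 0.128
finger_force: 49.6
```

Request:
send_rows(
  rows=[
    [-0.022,-0.004,0,0,0,0,0.004],
    [-0.022,-0.004,0,0,0,0,0.004],
    [-0.022,-0.004,0,0,0,0,0.004],
    [-0.022,-0.004,0,0,0,0,0.004],
    [-0.022,-0.003,0,0,0,0,0.004],
    [-0.015,-0.002,0,0,0,0,0.004],
    [-0.008,-0.001,0,0,0,0,0.004],
    [0,0,0,0,0,0,0.004],
  ],
)

```text
time: 7.88
tcp_pos: [0.5398, -0.0146, 0.2554]
ee_rot: [-3.141, 0.0, -1.254]
ft_force: [-0.3, -0.7, -5.4]
opening: 0.129
finger_force: 49.6
```

```bash
python3 - <<'E'
from plant import robot
import cv2
c=robot.read_camera("scene"); cv2.imwrite("pics/s4.png",cv2.resize(c["color"][90:290,220:440,::-1],None,fx=3,fy=3,interpolation=cv2.INTER_CUBIC))
E
```

```text
(no output)
```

View pics/s4.png

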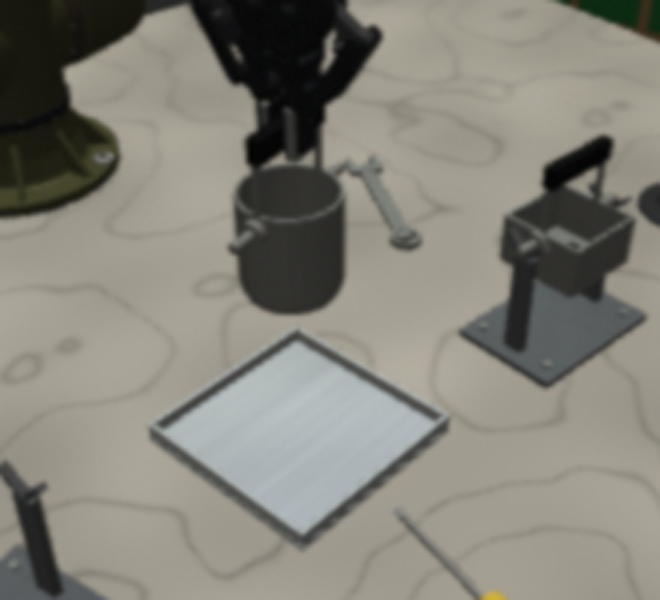

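The bucket hangs upright at about (290,240), vertically above the tray centre at (300,435), and the square basket is untouched. I'll lower it by 0.135, then creep down.

Request:
send_rows(
  rows=[
    [0,0,0.01,0,0,0,0.004],
    [0,0,0.02,0,0,0,0.004],
    [0,0,0.025,0,0,0,0.004],
    [0,0,0.025,0,0,0,0.004],
    [0,0,0.025,0,0,0,0.004],
    [0,0,0.018,0,0,0,0.004],
    [0,0,0.01,0,0,0,0.004],
    [0,0,0,0,0,0,0.004],
  ],
)

```text
time: 8.93
tcp_pos: [0.5397, -0.0153, 0.1218]
ee_rot: [3.141, 0.0, -1.255]
ft_force: [0.4, -0.4, -4.9]
opening: 0.128
finger_force: 49.6
```

Request:
send_rows(
  rows=[
    [0,0,0.002,0,0,0,0.004],
    [0,0,0.0015,0,0,0,0.004],
    [0,0,0.001,0,0,0,0.004],
    [0,0,0.001,0,0,0,0.004],
    [0,0,0,0,0,0,0.004],
  ],
)

```text
time: 9.55
tcp_pos: [0.5399, -0.015, 0.1167]
ee_rot: [3.141, 0.0, -1.255]
ft_force: [-0.2, -0.0, -5.5]
opening: 0.128
finger_force: 49.5
```

Request:
send_rows(
  rows=[
    [0,0,0.001,0,0,0,0.004],
    [0,0,0.001,0,0,0,0.004],
    [0,0,0,0,0,0,0.004],
  ],
)

```text
time: 9.93
tcp_pos: [0.5398, -0.015, 0.1146]
ee_rot: [3.141, 0.0, -1.255]
ft_force: [-0.1, -0.5, -5.0]
opening: 0.13
finger_force: 49.5
```

Request:
send_rows(
  rows=[
    [0,0,0.001,0,0,0,0.004],
    [0,0,0,0,0,0,0.004],
  ],
)

```text
time: 10.18
tcp_pos: [0.5399, -0.015, 0.1137]
ee_rot: [3.141, 0.0, -1.255]
ft_force: [1.0, 0.1, -4.3]
opening: 0.128
finger_force: 49.5
```

Request:
send_rows(
  rows=[
    [0,0,0.0007,0,0,0,0.004],
    [0,0,0,0,0,0,0.004],
  ],
)

```text
time: 10.42
tcp_pos: [0.5399, -0.015, 0.113]
ee_rot: [3.141, 0.0, -1.255]
ft_force: [-0.6, -0.3, -5.4]
opening: 0.131
finger_force: 49.5
```

Request:
send_rows(
  rows=[
    [0,0,0.0007,0,0,0,0.004],
    [0,0,0,0,0,0,0.004],
  ],
)

```text
time: 10.68
tcp_pos: [0.5401, -0.015, 0.1127]
ee_rot: [-3.141, -0.0, -1.255]
ft_force: [-0.2, 0.0, -3.4]
opening: 0.13
finger_force: 49.8
```

Request:
send_rows(
  rows=[
    [0,0,0.0007,0,0,0,0.004],
    [0,0,0,0,0,0,0.004],
  ],
)

```text
time: 10.92
tcp_pos: [0.5403, -0.015, 0.1127]
ee_rot: [-3.14, -0.0, -1.255]
ft_force: [-1.5, 1.0, 2.5]
opening: 0.133
finger_force: 50.5
```

The bucket is on the floor and its weight is off the gripper. I'll release and withdraw straight up.

Request:
send_rows(
  rows=[
    [0,0,0,0,0,0,0.014],
    [0,0,0,0,0,0,0.02],
    [0,0,0,0,0,0,0.035],
    [0,0,0,0,0,0,0.05],
    [0,0,0,0,0,0,0.05],
    [0,0,0,0,0,0,0.05],
  ],
)

```text
time: 11.68
tcp_pos: [0.5399, -0.015, 0.1117]
ee_rot: [3.142, 0.0, -1.255]
ft_force: [-0.4, -0.2, -0.7]
opening: 0.587
finger_force: 0.0
```

Request:
send_rows(
  rows=[
    [0,0,-0.005,0,0,0,0.05],
    [0,0,-0.015,0,0,0,0.05],
    [0,0,-0.025,0,0,0,0.05],
    [0,0,-0.03,0,0,0,0.05],
    [0,0,-0.03,0,0,0,0.05],
    [0,0,-0.02,0,0,0,0.05],
    [0,0,0,0,0,0,0.05],
    [0,0,0,0,0,0,0.05],
  ],
)

```text
time: 12.68
tcp_pos: [0.5397, -0.0149, 0.2363]
ee_rot: [3.141, 0.0, -1.255]
ft_force: [-0.5, 0.1, -0.8]
opening: 0.587
finger_force: 0.0
```

```bash
python3 - <<'E'
from plant import robot
import cv2
c=robot.read_camera("scene"); cv2.imwrite("pics/s5.png",cv2.resize(c["color"][90:290,220:440,::-1],None,fx=3,fy=3,interpolation=cv2.INTER_CUBIC))
E
```

```text
(no output)
```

View pics/s5.png

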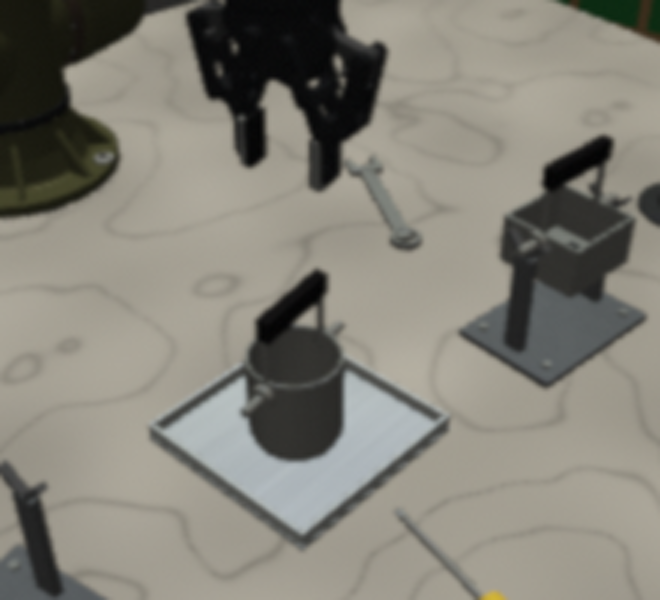

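The bucket stands upright in the middle of the tray at about (295,420), the gripper is clear, and the basket has not moved.

```bash
python3 -c "
from plant import robot
print(robot.finish_job())"
```

```text
the job is handed in; nothing more can be done
None
```

The round bucket stands upright and released near the middle of the drip tray, the square basket still hangs in place, and the job is handed in; the hand-in returned no verdict.

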